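Take the slack out of a findings case's friction hinge

TASK

The lid of the dark blue findings case no longer stays up. Lift it by its black pull to about 60 degrees and let go, so that you see it sink by itself; then nip up the black clamping lever of its hinge by feel, clockwise, only until it is firm (do not overtighten: the lid must still swing with a light pull), lift the lid again to about 60 degrees and leave it standing there on its own. Leave the other things on the bench where they lie.

Things in the scene. Friction and masses are not known exactly. Their poses are not given: they have to be found in the camera images.
- lid_hinge (a point): fixed point on the hinge line of the dark blue steel case, mid-width, 95 mm above the bench. Axes: x to the back of the case (away from the robot), y left along the hinge line, z up. Case fixed, 140 deep (x) x 200 wide x 90 high; lid 8 mm thick, closed top 99 mm above the bench, front edge 154 mm in front of the hinge line
- lid_grip (a point): centre of the lid's black pull: block 42 long, 18 wide (y), 14 mm thick, jutting out in front. Lid shut, it is 180 mm in front of the hinge line and 15 mm above it; it swings about that line, up and back. Pinch its sides (fingers closing along y) from straight above: it may turn between the fingers, and when they open sideways the lid is free to fall between them
- lid_angle (a joint): lid angle in rad: 0 shut, 1.05 is 60 degrees, stop at 1.8. The lid weighs 0.5 to 1 kg, centre of mass about 80 mm from the hinge line. While the hinge is slack it sinks slowly (damping 0.5 N m s/rad) from any angle below 80 degrees
- hinge_clamp: dark steel clamp block under the lever at the left rear of the case, 40x30x33 mm, origin under its centre. From the start the lever turns 0.25 to 1.05 rad (it varies and cannot be seen) before the clamp bites; each 0.1 rad more adds 0.2 N m of friction to the lid, which holds at 60 degrees from 0.1 to 0.25 rad past the bite (by its weight). 0.3 to 0.5 rad is right; past 0.6 is overtight
- lid: the dark blue lid; origin on the hinge line at the middle of its width, axes as those of lid_hinge when shut, turning with it. Keep the arm clear of the tall lever press behind it to the right (its red ball hangs forward at about x 0.65, y -0.2, z 0.4) and of the tall cabinet left of y 0.3
- mallet: wooden mallet lying on the right, 90 x 188 x 56 mm, bystander
- nail_tin: red-lidded tin, 80 x 112 x 29 mm, bystander
- wax_cake: dark round wax cake, 48 x 50 x 18 mm, bystander
- shoe_last: wooden shoe last, 71 x 240 x 78 mm, left of the case, bystander
- cobbler_hammer: hammer lying behind the case, 119 x 234 x 34 mm, bystander
- scissors: blue-handled scissors on the left, 87 x 199 x 9 mm, bystander
- cork_block: brown cork sanding block, 56 x 86 x 34 mm, far right, bystander
- clamp_axis (a point): fixed point on the lever's upright axis, at the height of lever_end, 150 mm above the bench and 150 mm left of lid_hinge over the hinge line. Axes as those of lid_hinge
- lever_end (a point): middle of the black clamping lever near its outer end, 55 mm from its axis (it reaches 71 mm); 12 mm wide, 14 high there. It starts pointing between front and left; clockwise from above tightens. Moving it here takes 9 to 10 N before the bite, then 1 N more each 0.1 rad: firm is 13 N. Read the force while it moves: at rest it drops. The lever stays where it is left

How it is judged:
By the outcome, as a careful person would: the job done as asked, in the order asked, and still so for the second after the job is handed in, with the robot touching nothing.
It also fails if it takes over 72 s, if anything falls off the work surface, if the arm or the gripper's body presses on something with over 40 N, if the wrist force passes 120 N, or if a joint passes its speed limit or range.

ROBOT

A 6-joint arm with a two-finger parallel gripper is mounted at the origin on a cart in front of the work surface, level with it; the furniture and walls round the work are solid. World frame = base frame: x ahead of the robot, y to its left, z up, the work surface at z = 0. Lengths are in m, angles in rad, forces in N, time in s.
With the tool pointing down it reaches from about 0.25 to 0.8 m from the base axis. Payload 3.9 kg.
Tool frame: the origin (TCP) lies midway between the tips of the shut fingers; the grasp point (between the pads) lies 19 mm behind it; z points along the fingers, y is the line along which they close (so a half turn about z gives the same grasp; the last joint's range is limited). The gripper opens to 85 mm and grips with 20 to 120 N. Pads are 22 mm wide; open, the fingers measure 114 mm over their backs; the gripper's body (76 mm by 85 mm) begins 54 mm behind the grasp point. The pads swing forward as they close: fully open they stand 13 mm farther back than shut.
Start: joints at [1.331, 0.26, -0.138, 1.173, 0, 1.571], TCP at [0.125, 0.51, 0.192] pointing down, gripper open.
Joint ranges: [-2.78, 2.78], [-0.83, 1.72], [-1.28, 1.37], [-1.9, 2.12], [-1.57, 1.48], [-3.14, 3.14]. Speed limits (rad/s): [2.57, 2.57, 3.14, 3.14, 3.14, 3.14].

INTERFACE

Orientations are given as a unit quaternion [x, y, z, w].
In Python, from bench import manip gives the robot as it stands.
- The arm moves only by the tool send_rows, never from a script. Its argument "plan" is a list of rows, each a list of 5 numbers: the closure in counts, from 0 (fully open) to 255 (shut), then the shift along the world's x, y, z normalised to -1 to 1, where 1 is 2 cm, then the turn about the world's z normalised to -1 to 1, where 1 is 6 degrees. A call has 1 to 12 rows; each row shifts and turns the commanded pose from where the row before left it; what a row does not reach is not made up. A row lasts 1/12 s, in which the tool goes at most 41.7 mm and 7.16 degrees, less where a joint would pass 70% of its speed; a pose out of reach is approached as far as the arm can. A call with a number of a shift or a turn outside -1 to 1 is refused whole. A call with a gripper value outside its range is refused whole. The fingers move at their own pace and stop on an object; "force" is the grip in N (left out, the last holds). Time passes only in rows, so rows that do not move let the fingers close. It gives the time, the measured TCP pose, the force, the opening and the grip force at its end, in the units of the state.
- manip.sense(): the state, without advancing time (a new reading comes with each control period).
- manip.capture(name): name is "side" or "top" or "wrist"; returns a dict with "img" (384x512x3 uint8, red, green, blue), "depth" (384x512 float32, m along the optical axis (not along the pixel's ray), 0 where there is no reading), "fx", "fy", "cx", "cy" (pixels), "k1" (the pictures are not rectified: a ray, as slopes to the right and down, at radius r is drawn at 1 + k1 r^2 times it, then the intrinsics apply), "origin" and "orientation" of the camera in the world; the wrist camera has in their place "hand_eye" (4x4, takes a point from camera to tool coordinates, whose origin is the TCP and whose axes are the flange's). Camera axes: x right, y down, z forward; pixel columns grow to the right and rows downward; lengths in m; the calibration is good to about 2 mm. A picture is of the moment at which its call begins: read the wrist's pose just before it.
- manip.hand_in(): hands the job in; it is judged then, once.
The state is a dict: "t": time; "joints": joint angles; "qvel": joint speeds; "tau": joint torques, N m; "position": TCP position; "ee_rot": TCP orientation; "ft_force": force on the tool from outside, world axes, zero at the start; "wrist_torque": the same for the moment, N m; "opening": finger opening in m; "grip_force": force on a finger pad.
Only numpy, scipy, OpenCV 4.12 (cv2) and the standard library are available. Lean on these libraries where they do the work, as an engineer would, in place of code of your own. Each camera call takes 0.05 s, during which the arm holds its last target. There are 200 camera calls.

## Working session

There is one attempt and no reset: what is moved stays moved. The work goes in short steps, Python scripts to look and compute and a tool call to move; the robot and the scene stay as the last step left them, time stands still between calls to the robot, and variables do not carry over. Pictures are saved under pics/ and viewed, at most 10 in all, crops included, and the job is handed in when it is done.

Besides the shell and the picture viewer there is one more tool, called by a JSON object that holds its "name" and its "arguments", one argument or row to a line. send_rows: Moves the arm, as the interface text tells. Scaled input: -1 to 1 covers 2 cm each way for a shift and 6 degrees each way for a turn. Its arguments: {"type":"object","properties":{"plan":{"type":"array","items":{"type":"array","items":{"type":"number"}}},"force":{"type":"number"}},"required":["plan"]}

```bash
mkdir -p pics; cat > h.py <<'E'
import numpy as np, cv2
from scipy.spatial.transform import Rotation as R
from bench import manip
def world(c,T=None):
    h,w=c["depth"].shape
    u,v=np.meshgrid(np.arange(w),np.arange(h))
    x=(u-c["cx"])/c["fx"]; y=(v-c["cy"])/c["fy"]
    a,b=x.copy(),y.copy()
    for _ in range(6):
        s=1+c["k1"]*(a*a+b*b); a,b=x/s,y/s
    d=c["depth"]; P=np.stack([a*d,b*d,d],-1)
    if T is None:
        o=np.array(c["orientation"]); Rm=R.from_quat(o).as_matrix() if o.size==4 else o
        return P@Rm.T+np.array(c["origin"])
    return P@T[:3,:3].T+T[:3,3]
E
cat > a.py <<'E'
from h import *
s=manip.sense(); print({k:np.round(v,3) for k,v in s.items()})
for n in("top","side"):
    c=manip.capture(n); cv2.imwrite(f"pics/{n}0.png",c["img"][:,:,::-1]); np.savez(f"{n}0.npz",W=world(c),img=c["img"]); print(n,np.round(c["origin"],3),np.round(c["orientation"],3),c["fx"],c["k1"])
E
python3 a.py
```

```text
{'t': np.float64(0.0), 'joints': array([ 1.331,  0.261, -0.139,  1.173, -0.   ,  1.571]), 'qvel': array([ 0.   , -0.   ,  0.   ,  0.   , -0.001,  0.001]), 'tau': array([ 1.0000e-03, -4.0567e+01,  2.5393e+01,  1.9000e-02, -0.0000e+00,
       -0.0000e+00]), 'position': array([0.125, 0.509, 0.192]), 'ee_rot': array([ 0.12 ,  0.993, -0.001, -0.   ]), 'ft_force': array([ 0.524, -0.613,  0.205]), 'wrist_torque': array([0.023, 0.011, 0.039]), 'grip_force': np.float64(0.0), 'opening': np.float64(0.085)}
top [0.325 0.01  1.294] [-0.681  0.724 -0.081  0.074] 353.80100114224894 -0.10690824098934583
side [ 0.227 -1.022  0.781] [ 0.856 -0.156  0.078 -0.487] 419.98270775347504 -0.13058803075018158
```

View pics/top0.png

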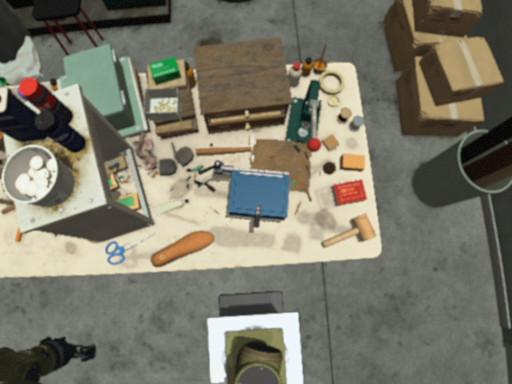

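View pics/side0.png

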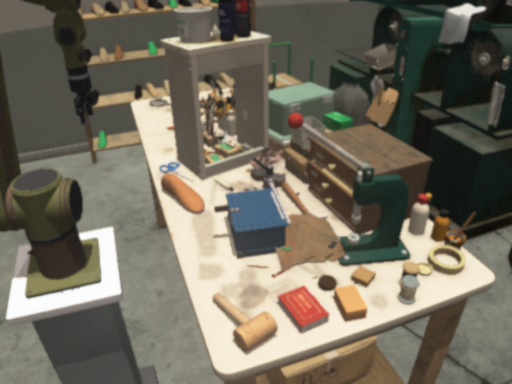

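The top view shows the case at cols 229–290, rows 170–220, its pull near (257,218) and the clamp lever near (205,183). The side view shows the shut lid.

```bash
cat > b.py <<'E'
from h import *
d=np.load("top0.npz"); W,img=d["W"],d["img"]
hsv=cv2.cvtColor(img,cv2.COLOR_RGB2HSV)
m=(hsv[...,0]>98)&(hsv[...,0]<118)&(hsv[...,1]>90)&(abs(W[...,2]-.099)<.012)&(W[...,0]>.3)&(abs(W[...,1])<.2)
P=W[m]; print(len(P),P.mean(0))
r=cv2.minAreaRect((P[:,:2]*1000).astype(np.float32)); print(r,cv2.boxPoints(r))
dark=(img.max(-1)<75)
for (a,b,e,f,zl,zh) in((205,240,248,268,.09,.13),(165,205,185,232,.10,.2)):
    s=np.zeros_like(dark); s[a:b,e:f]=1
    q=s&dark&(W[...,2]>zl)&(W[...,2]<zh)
    print(q.sum(),W[q].mean(0) if q.any() else 0)
    if q.any(): print(np.round(W[q],3)[:40].tolist())
big=cv2.resize(img[140:240,150:310],None,fx=5,fy=5,interpolation=cv2.INTER_CUBIC); cv2.imwrite("pics/crop0.png",big[:,:,::-1])
E
python3 b.py
```

```text
2193 [ 0.56069675 -0.0464866   0.10029105]
((564.3869018554688, -47.517364501953125), (199.06039428710938, 146.67697143554688), 81.59019470214844) [[ 477.2805   -135.25143 ]
 [ 622.3803   -156.70328 ]
 [ 651.4933     40.216705]
 [ 506.3935     61.66855 ]]
46 [ 0.47188189 -0.03286909  0.11768438]
[[0.488, -0.029, 0.116], [0.487, -0.032, 0.121], [0.487, -0.036, 0.116], [0.487, -0.039, 0.118], [0.486, -0.042, 0.12], [0.484, -0.029, 0.115], [0.484, -0.032, 0.116], [0.484, -0.036, 0.113], [0.483, -0.039, 0.12], [0.483, -0.042, 0.117], [0.481, -0.029, 0.119], [0.48, -0.032, 0.124], [0.481, -0.035, 0.116], [0.481, -0.039, 0.115], [0.48, -0.042, 0.119], [0.477, -0.028, 0.117], [0.477, -0.032, 0.116], [0.478, -0.035, 0.113], [0.477, -0.038, 0.119], [0.477, -0.042, 0.118], [0.474, -0.028, 0.116], [0.474, -0.032, 0.118], [0.474, -0.035, 0.115], [0.474, -0.038, 0.116], [0.47, -0.028, 0.121], [0.471, -0.031, 0.117], [0.47, -0.035, 0.119], [0.47, -0.038, 0.121], [0.469, -0.025, 0.109], [0.467, -0.028, 0.117], [0.467, -0.031, 0.116], [0.467, -0.034, 0.121], [0.464, -0.024, 0.118], [0.464, -0.028, 0
[... 404 characters left out ...]
82, 0.146], [0.659, 0.079, 0.138], [0.655, 0.112, 0.148], [0.655, 0.109, 0.148], [0.655, 0.106, 0.146], [0.657, 0.103, 0.14], [0.656, 0.099, 0.139], [0.665, 0.098, 0.107], [0.655, 0.092, 0.142], [0.656, 0.089, 0.138], [0.657, 0.086, 0.136], [0.656, 0.083, 0.137], [0.652, 0.119, 0.149], [0.652, 0.116, 0.146], [0.652, 0.112, 0.146], [0.661, 0.102, 0.109], [0.661, 0.098, 0.111], [0.661, 0.095, 0.109], [0.659, 0.091, 0.115], [0.657, 0.087, 0.122], [0.659, 0.084, 0.115], [0.648, 0.129, 0.152], [0.648, 0.126, 0.149], [0.649, 0.123, 0.147], [0.647, 0.119, 0.151], [0.659, 0.099, 0.105], [0.656, 0.095, 0.113], [0.658, 0.092, 0.107], [0.644, 0.135, 0.155], [0.644, 0.132, 0.153], [0.644, 0.129, 0.152]]
```

View pics/crop0.png

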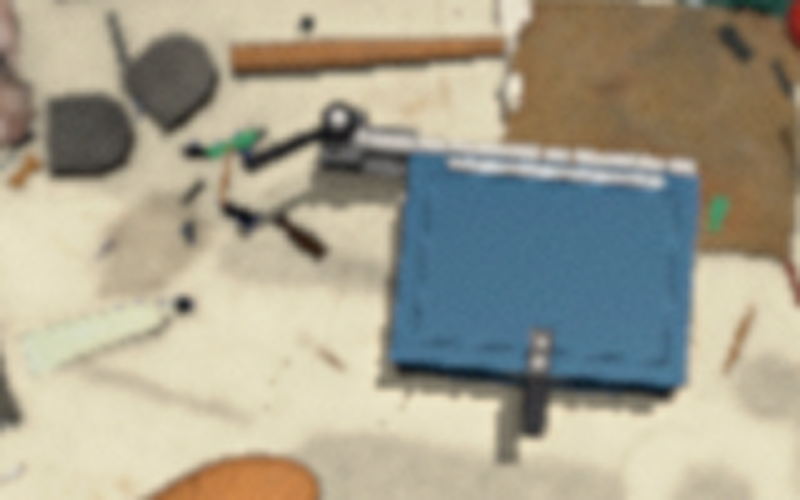

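The crop shows the pull at about crop (537,390), the lever running from its axis near (340,120) to its tip near (250,160), and the lid slightly turned. I put the case yaw at about −8.4° and the pull at about (0.466, −0.033). I'm moving over to it.

{"name": "send_rows", "arguments": {
  "plan": [
    [0, 0.63, -1, 0, 0.1],
    [0, 0.63, -1, 0, 0.1],
    [0, 0.63, -1, 0, 0.1],
    [0, 0.63, -1, 0, 0.1],
    [0, 0.63, -1, 0, 0.1],
    [0, 0.63, -1, 0, 0.1],
    [0, 0.63, -1, 0, 0.1],
    [0, 0.63, -1, 0, 0.1],
    [0, 0.63, -1, 0, 0.1],
    [0, 0.63, -1, 0, 0],
    [0, 0.63, -1, 0, 0],
    [0, 0.63, -1, 0, 0]
  ]
}}

```text
t: 1.1
position: [0.276, 0.2687, 0.1921]
ee_rot: [0.073, 0.997, -0.0, -0.0]
ft_force: [-0.2, -0.2, 0.0]
opening: 0.0852
grip_force: 0.0
```

{"name": "send_rows", "arguments": {
  "plan": [
    [0, 0.63, -1, 0, 0],
    [0, 0.63, -1, 0, 0],
    [0, 0.63, -1, 0, 0],
    [0, 0.63, -1, 0, 0],
    [0, 0.63, -1, 0, 0],
    [0, 0.63, -1, 0, 0],
    [0, 0.63, -1, 0, 0],
    [0, 0.63, -1, 0, 0],
    [0, 0.63, -1, 0, 0],
    [0, 0.63, -1, 0, 0],
    [0, 0.63, -1, 0, 0],
    [0, 0.63, -1, 0, 0]
  ]
}}

```text
t: 2.1
position: [0.4272, 0.0288, 0.1921]
ee_rot: [0.073, 0.997, -0.0, -0.0]
ft_force: [0.3, 0.8, -0.5]
opening: 0.0856
grip_force: 0.0
```

{"name": "send_rows", "arguments": {
  "plan": [
    [0, 0.63, -1, 0, 0],
    [0, 0.6, -1, 0, 0],
    [0, 0.6, -1, 0, 0],
    [0, 0, 0, 0, 0],
    [0, 0, 0, 0, 0]
  ]
}}

```text
t: 2.52
position: [0.4637, -0.0307, 0.1919]
ee_rot: [0.074, 0.997, 0.0, -0.001]
ft_force: [-0.7, -0.3, -0.4]
opening: 0.0854
grip_force: 0.0
```

```bash
cat > w.py <<'E'
import sys
from h import *
s=manip.sense(); Tt=np.eye(4); Tt[:3,:3]=R.from_quat(s["ee_rot"]).as_matrix(); Tt[:3,3]=s["position"]
c=manip.capture("wrist"); T=Tt@np.array(c["hand_eye"])
W=world(c,T); np.savez(sys.argv[1]+".npz",W=W,img=c["img"]); cv2.imwrite(f"pics/{sys.argv[1]}.png",c["img"][:,:,::-1])
print(s["t"],np.round(s["position"],4),np.round(s["joints"],3),s["ft_force"],"ytool az",np.degrees(np.arctan2(Tt[1,1],Tt[0,1])))
E
python3 w.py w1; cat > c.py <<'E'
from h import *
d=np.load("top0.npz"); W=d["W"]
q=(W[...,2]>.14)&(W[...,2]<.175)&(W[...,0]>.6)&(W[...,0]<.72)&(W[...,1]>.05)&(W[...,1]<.18)
P=W[q]; print(len(P)); r=cv2.minAreaRect((P[:,:2]*1000).astype(np.float32)); print(r,cv2.boxPoints(r).round(0).tolist(), np.percentile(P[:,2],[5,50,95]))
k=P[:,2]>.158; print(P[k].mean(0) if k.any() else None)
E
python3 c.py
```

```text
2.5167 [ 0.4637 -0.0307  0.1919] [-0.066  0.158 -0.273  1.141  0.     0.081] [-0.65129185 -0.28155625 -0.39114764] ytool az 81.54003136342365
100
((655.1802978515625, 116.10332489013672), (22.25313377380371, 82.67803192138672), 22.082754135131836) [[629.0, 150.0], [660.0, 74.0], [681.0, 82.0], [650.0, 159.0]] [0.14315614 0.14902205 0.15701603]
[0.63651351 0.14509998 0.15872115]
```

View pics/w1.png

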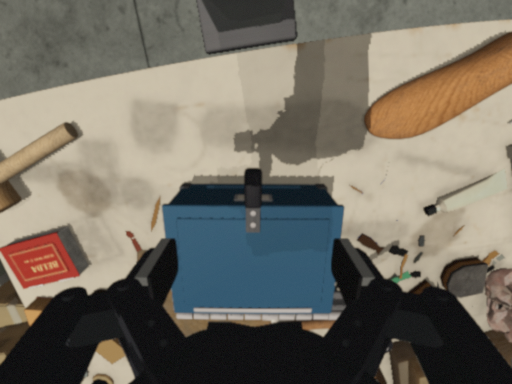

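The pull at (253,188) sits between the fingers, and the case edges line up with the tool. I'll refine from this view.

```bash
cat > d.py <<'E'
from h import *
d=np.load("w1.npz"); W,img=d["W"],d["img"]
hsv=cv2.cvtColor(img,cv2.COLOR_RGB2HSV)
m=np.zeros(W.shape[:2],bool); m[165:240,235:275]=1
q=m&(img.max(-1)<75)&(W[...,2]>.107)&(W[...,2]<.135); P=W[q]; r=cv2.minAreaRect((P[:,:2]*1000).astype(np.float32)); print("pull",len(P),r,P.mean(0))
q=(hsv[...,0]>98)&(hsv[...,0]<118)&(hsv[...,1]>90)&(abs(W[...,2]-.099)<.008);q[:195]=0
P=W[q]; r=cv2.minAreaRect((P[:,:2]*1000).astype(np.float32)); print("lid",r,cv2.boxPoints(r).round(0).tolist(),P[:,2].mean())
E
python3 d.py
```

```text
pull 693 ((468.2139892578125, -33.66118240356445), (17.614892959594727, 41.663551330566406), 81.8983383178711) [ 0.4667283  -0.03313637  0.11704593]
lid ((564.6879272460938, -47.501914978027344), (202.5116729736328, 149.48069763183594), 81.36415100097656) [[476.0, -136.0], [623.0, -159.0], [654.0, 41.0], [506.0, 64.0]] 0.10014670485012007
```

{"name": "send_rows", "arguments": {
  "plan": [
    [0, 0.15, -0.12, -1, 0],
    [0, 0, 0, -1, 0],
    [0, 0, 0, -1, 0],
    [0, 0, 0, -1, 0],
    [0, 0, 0, -1, 0],
    [0, 0, 0, 0, 0],
    [255, 0, 0, 0, 0],
    [255, 0, 0, 0, 0],
    [255, 0, 0, 0, 0],
    [255, 0, 0, 0, 0],
    [255, 0, 0, 0, 0],
    [255, 0, 0, 0, 0]
  ],
  "force": 30
}}

```text
t: 3.57
position: [0.4673, -0.0325, 0.0931]
ee_rot: [0.073, 0.997, 0.0, 0.001]
ft_force: [0.0, 0.2, 0.2]
opening: 0.0122
grip_force: 0.0
```

```bash
python3 - <<'E'
import numpy as np
ex=np.array([.9895,-.1444]);r=.1806;a0=np.radians(4.76)
p=None
for d in range(0,62,5):
    a=a0+np.radians(d); q=np.r_[-r*np.cos(a)*ex,r*np.sin(a)]
    if p is not None: print(d,np.round((q-p)/.02,2))
    p=q
E
```

```text
5 [ 0.1  -0.01  0.78]
10 [ 0.17 -0.02  0.77]
15 [ 0.23 -0.03  0.75]
20 [ 0.3  -0.04  0.73]
25 [ 0.36 -0.05  0.7 ]
30 [ 0.42 -0.06  0.67]
35 [ 0.47 -0.07  0.63]
40 [ 0.52 -0.08  0.58]
45 [ 0.57 -0.08  0.53]
50 [ 0.62 -0.09  0.48]
55 [ 0.66 -0.1   0.43]
60 [ 0.69 -0.1   0.37]
```

{"name": "send_rows", "arguments": {
  "plan": [
    [255, 0, 0, 0, 0]
  ]
}}

```text
t: 3.65
position: [0.467, -0.0325, 0.0928]
ee_rot: [0.073, 0.997, 0.0, 0.0]
ft_force: [0.1, -0.3, -0.6]
opening: 0.0006
grip_force: 0.0
```

```bash
python3 w.py w2; python3 -c "
from h import *
s=manip.sense();print(s['opening'],s['grip_force'])"
```

```text
3.65 [ 0.467  -0.0325  0.0928] [-0.069  0.232 -0.453  0.885  0.     0.076] [ 0.05800273 -0.28804407 -0.56166949] ytool az 81.65491514885133
0.00041911122540207684 0.0
```

View pics/w2.png

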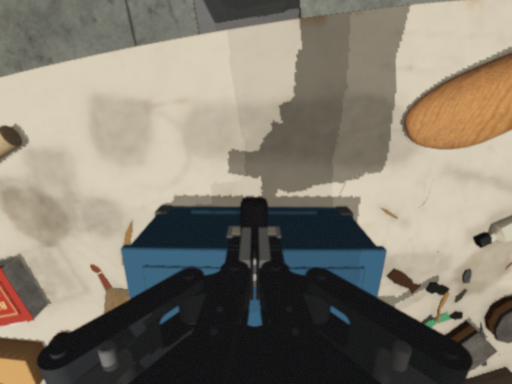

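```bash
python3 - <<'E'
import numpy as np
d=np.load("w2.npz");W=d["W"]
for v in range(195,300,7):
    print(v,[tuple((W[v,u]*1000).round().astype(int)) for u in (238,246,254,262,270)])
E
python3 - <<'E'
from h import *
c=manip.capture("side");W=world(c); g=c["img"][170:270,200:320]; cv2.imwrite("pics/s2.png",cv2.resize(g,None,fx=6,fy=6,interpolation=cv2.INTER_CUBIC)[:,:,::-1])
E
```

```text
195 [(np.int64(481), np.int64(-53), np.int64(1)), (np.int64(482), np.int64(-44), np.int64(0)), (np.int64(483), np.int64(-35), np.int64(1)), (np.int64(484), np.int64(-27), np.int64(1)), (np.int64(486), np.int64(-18), np.int64(1))]
202 [(np.int64(489), np.int64(-54), np.int64(1)), (np.int64(447), np.int64(-35), np.int64(116)), (np.int64(448), np.int64(-30), np.int64(116)), (np.int64(449), np.int64(-25), np.int64(115)), (np.int64(494), np.int64(-19), np.int64(1))]
209 [(np.int64(493), np.int64(-54), np.int64(11)), (np.int64(451), np.int64(-36), np.int64(118)), (np.int64(452), np.int64(-31), np.int64(118)), (np.int64(453), np.int64(-26), np.int64(119)), (np.int64(498), np.int64(-20), np.int64(9))]
216 [(np.int64(494), np.int64(-53), np.int64(27)), (np.int64(456), np.int64(-36), np.int64(118)), (np.int64(456), np.int64(-31), np.int64(119)), (np.int64(458), np.int64(-26), np.int64(117)), (np.int64(498), np.int64(-21), np.int64(29))]
223 [(np.int64(493), np.int64(-52), np.int64(45)), (np.int64(461), np.int64(-37), np.int64(118)), (np.int64(462), np.int64(-32), np.int64(118)), (np.int64(463)
[... 1776 characters left out ...]
, np.int64(-37), np.int64(184)), (np.int64(455), np.int64(-34), np.int64(184)), (np.int64(514), np.int64(-40), np.int64(104)), (np.int64(455), np.int64(-28), np.int64(186)), (np.int64(456), np.int64(-25), np.int64(185))]
286 [(np.int64(454), np.int64(-37), np.int64(189)), (np.int64(455), np.int64(-34), np.int64(188)), (np.int64(522), np.int64(-41), np.int64(102)), (np.int64(458), np.int64(-28), np.int64(185)), (np.int64(456), np.int64(-25), np.int64(189))]
293 [(np.int64(449), np.int64(-35), np.int64(200)), (np.int64(459), np.int64(-35), np.int64(188)), (np.int64(529), np.int64(-42), np.int64(101)), (np.int64(466), np.int64(-29), np.int64(181)), (np.int64(451), np.int64(-25), np.int64(200))]
```

View pics/s2.png

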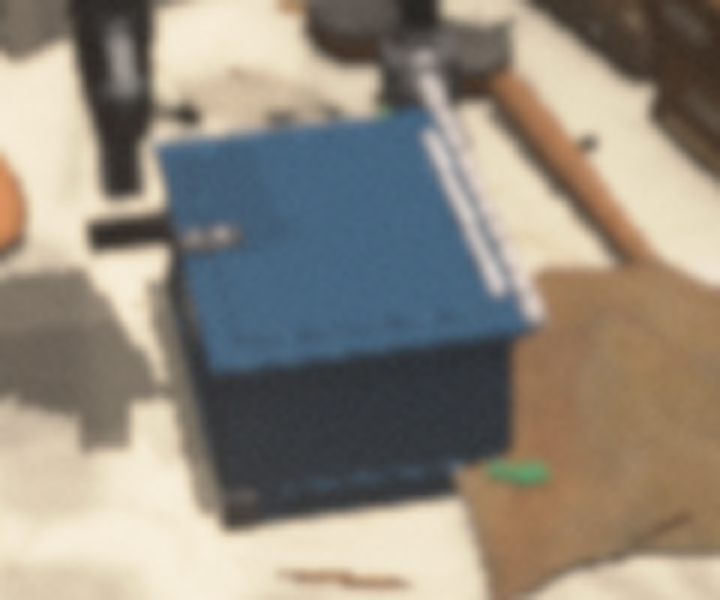

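The side crop shows the fingertips, near (122,190), ending above the pull at (130,232), although the TCP reads lower. I'll measure where the tips really are.

```bash
python3 - <<'E'
from h import *
print({k:np.round(v,3) for k,v in manip.sense().items() if k in("t","position","joints","opening","ee_rot")})
c=manip.capture("side");W=world(c)
for v in range(190,216,2): print(v,[tuple(int(z) for z in (W[v,u]*1000).round()) for u in (216,219,222,225)])
c=manip.capture("wrist"); print(np.round(c["hand_eye"],3).tolist())
E
```

```text
{'t': np.float64(3.75), 'joints': array([-0.069,  0.233, -0.453,  0.885,  0.   ,  0.076]), 'position': array([ 0.467, -0.032,  0.093]), 'ee_rot': array([0.073, 0.997, 0.   , 0.   ]), 'opening': np.float64(0.001)}
190 [(450, -65, 195), (456, -76, 200), (466, -71, 195), (473, -73, 195)]
192 [(451, -60, 186), (459, -62, 185), (468, -61, 183), (551, 228, 0)]
194 [(457, -32, 162), (463, -44, 168), (472, -42, 165), (546, 212, 2)]
196 [(456, -35, 158), (463, -43, 161), (470, -48, 162), (543, 199, 2)]
198 [(456, -34, 151), (462, -43, 154), (470, -46, 154), (539, 186, 2)]
200 [(457, -29, 140), (461, -45, 149), (471, -42, 145), (536, 176, 1)]
202 [(503, 175, 1), (462, -40, 139), (471, -39, 136), (532, 162, 2)]
204 [(500, 165, 0), (509, 160, 0), (518, 150, 4), (527, 145, 5)]
206 [(456, -26, 118), (464, -28, 117), (473, -30, 116), (480, -36, 118)]
208 [(452, -40, 121), (461, -38, 118), (469, -42, 118), (479, -39, 114)]
210 [(452, -38, 113), (459, -44, 115), (469, -40, 110), (478, -40, 107)]
212 [(486, 113, 2), (495, 106, 5), (505, 108, 1), (515, 105, 0)]
214 [(484, 105, 0), (492, 99, 2), (501, 92, 4), (510, 89, 4)]
[[-0.0, -0.952, -0.306, 0.079], [1.0, 0.0, -0.001, -0.0], [0.001, -0.306, 0.952, -0.182], [0.0, 0.0, 0.0, 1.0]]
```

The side view puts the real fingertips at z≈0.135, about 42 mm above the reported TCP, and the x,y agree. I'll allow for that offset: open, go down about 40 mm more, and close.

{"name": "send_rows", "arguments": {
  "plan": [
    [0, 0, 0, 0, 0],
    [0, 0, 0, 0, 0],
    [0, 0, 0, 0, 0],
    [0, 0, 0, 0, 0],
    [0, 0, 0, 0, 0],
    [0, 0.1, 0, -0.5, 0],
    [0, 0, 0, -0.5, 0],
    [0, 0, 0, -0.5, 0],
    [0, 0, 0, -0.4, 0]
  ]
}}

```text
t: 4.6
position: [0.4683, -0.0324, 0.0531]
ee_rot: [0.073, 0.997, -0.0, -0.0]
ft_force: [0.0, 0.1, 0.4]
opening: 0.0853
grip_force: 0.0
```

{"name": "send_rows", "arguments": {
  "plan": [
    [255, 0, 0, 0, 0],
    [255, 0, 0, 0, 0],
    [255, 0, 0, 0, 0],
    [255, 0, 0, 0, 0],
    [255, 0, 0, 0, 0],
    [255, 0, 0, 0, 0],
    [255, 0, 0, 0, 0],
    [255, 0, 0, 0, 0]
  ],
  "force": 30
}}

```text
t: 5.27
position: [0.4691, -0.0334, 0.055]
ee_rot: [0.073, 0.997, -0.001, 0.001]
ft_force: [-0.1, -3.7, 5.2]
opening: 0.0175
grip_force: 33.1
```

{"name": "send_rows", "arguments": {
  "plan": [
    [255, 0.05, 0, 0.39, 0],
    [255, 0.05, 0, 0.39, 0],
    [255, 0.08, -0.01, 0.39, 0],
    [255, 0.08, -0.01, 0.38, 0],
    [255, 0.12, -0.02, 0.37, 0],
    [255, 0.12, -0.02, 0.37, 0],
    [255, 0.15, -0.02, 0.37, 0],
    [255, 0.15, -0.02, 0.36, 0],
    [255, 0.18, -0.03, 0.35, 0],
    [255, 0.18, -0.03, 0.35, 0],
    [255, 0.21, -0.03, 0.34, 0],
    [255, 0.21, -0.03, 0.33, 0]
  ]
}}

```text
t: 6.27
position: [0.4984, -0.0379, 0.1407]
ee_rot: [0.073, 0.997, -0.001, -0.002]
ft_force: [0.1, -4.7, -8.3]
opening: 0.017
grip_force: 30.3
```

{"name": "send_rows", "arguments": {
  "plan": [
    [255, 0.24, -0.03, 0.32, 0],
    [255, 0.24, -0.03, 0.31, 0],
    [255, 0.26, -0.04, 0.29, 0],
    [255, 0.26, -0.04, 0.29, 0],
    [255, 0.29, -0.04, 0.27, 0],
    [255, 0.29, -0.04, 0.26, 0],
    [255, 0.31, -0.05, 0.24, 0],
    [255, 0.31, -0.05, 0.24, 0],
    [255, 0.33, -0.05, 0.22, 0],
    [255, 0.33, -0.05, 0.21, 0],
    [255, 0.35, -0.05, 0.19, 0],
    [255, 0.35, -0.05, 0.18, 0]
  ]
}}

```text
t: 7.27
position: [0.5675, -0.0486, 0.2005]
ee_rot: [0.073, 0.997, -0.001, -0.005]
ft_force: [-4.3, -6.0, -3.4]
opening: 0.0173
grip_force: 31.1
```

```bash
cat > lid.py <<'E'
import sys
from h import *
# lid angle from pixels of blue lid (top view), plane fit in case frame
H=np.array([.645,-.059,.095]); ex=np.array([.9895,-.1444,0]); ey=np.array([.1444,.9895,0])
def ang(cam="top"):
    c=manip.capture(cam); W=world(c); hsv=cv2.cvtColor(c["img"],cv2.COLOR_RGB2HSV)
    D=W-H; x,y,z=D@ex,D@ey,D[...,2]
    m=(c["depth"]>0)&(hsv[...,0]>98)&(hsv[...,0]<120)&(hsv[...,1]>80)&(abs(y)<.095)&(np.hypot(x,z)<.16)&(np.hypot(x,z)>.04)&(z>-.005)
    a=np.degrees(np.arctan2(z[m],-x[m])); return m.sum(),np.round(np.percentile(a,[10,50,90]),1),c
if __name__=="__main__":
    for cam in("top","side"):
        n,a,c=ang(cam); print(cam,n,a)
    s=manip.sense(); print(s["t"],s["position"],s["opening"],s["grip_force"],s["ft_force"])
    if len(sys.argv)>1: cv2.imwrite(f"pics/{sys.argv[1]}.png",c["img"][:,:,::-1])
E
python3 lid.py s3
```

```text
top 126 [57.4 59.8 62.1]
side 162 [59.3 61.  62.6]
7.3667 [ 0.56945209 -0.04888918  0.20125982] 0.017122822544713784 31.367477774620056 [-3.56099941 -6.75797013 -1.82523768]
```

Lid is at 60°. Releasing it and watching.

{"name": "send_rows", "arguments": {
  "plan": [
    [0, 0, 0, 0, 0],
    [0, 0, 0, 0, 0],
    [0, 0, 0, 0, 0],
    [0, 0, 0, 0, 0],
    [0, 0, 0, 0, 0]
  ]
}}

```text
t: 7.78
position: [0.5717, -0.0468, 0.2028]
ee_rot: [0.073, 0.997, 0.0, 0.0]
ft_force: [0.7, -0.2, 0.7]
opening: 0.0765
grip_force: 0.0
```

```bash
python3 lid.py
```

```text
top 174 [44.8 46.2 48.4]
side 527 [43.2 45.8 49.3]
7.8833 [ 0.57163218 -0.04694077  0.20283615] 0.08558462057597717 0.0 [-0.50811649 -0.21307093  0.564361  ]
```

{"name": "send_rows", "arguments": {
  "plan": [
    [0, 0, 0, 0, 0],
    [0, 0, 0, 0, 0],
    [0, 0, 0, 0, 0],
    [0, 0, 0, 0, 0],
    [0, 0, 0, 0, 0],
    [0, 0, 0, 0, 0],
    [0, 0, 0, 0, 0],
    [0, 0, 0, 0, 0],
    [0, 0, 0, 0, 0],
    [0, 0, 0, 0, 0]
  ]
}}

```text
t: 8.72
position: [0.5715, -0.0472, 0.2026]
ee_rot: [0.073, 0.997, 0.0, 0.0]
ft_force: [0.4, -0.3, 0.7]
opening: 0.0854
grip_force: 0.0
```

```bash
python3 lid.py
```

```text
top 267 [1.  3.1 6.4]
side 895 [2.  4.4 8.5]
8.8167 [ 0.5714751  -0.04723745  0.20258595] 0.08554362588915361 0.0 [ 1.13944064 -0.35852123  0.31035927]
```

The lid sank by itself from 60° to about 3°. Next is the lever.

{"name": "send_rows", "arguments": {
  "plan": [
    [0, 0.375, 0.94, 0, -1],
    [0, 0.375, 0.94, 0, -1],
    [0, 0.375, 0.94, 0, -1],
    [0, 0.375, 0.94, 0, -1],
    [0, 0.375, 0.94, 0, -1],
    [0, 0.375, 0.94, 0, -1],
    [0, 0.375, 0.94, 0, -1],
    [0, 0.375, 0.94, 0, -1],
    [0, 0.375, 0.94, 0, -1],
    [0, 0.375, 0.94, 0, -1],
    [0, 0, 0, 0, 0],
    [0, 0, 0, 0, 0]
  ]
}}

```text
t: 9.82
position: [0.6465, 0.1415, 0.2021]
ee_rot: [0.56, 0.828, -0.0, -0.0]
ft_force: [0.3, -0.3, -0.1]
opening: 0.0852
grip_force: 0.0
```

```bash
python3 w.py w3; python3 lid.py; python3 - <<'E'
from h import *
for f in("top0","w3"):
    d=np.load(f+".npz"); W=d["W"]; A=np.array([.6667,.0894])
    D=W[...,:2]-A; r=np.hypot(D[...,0],D[...,1])
    q=(abs(W[...,2]-.154)<.012)&(r>.025)&(r<.08)
    a=np.degrees(np.arctan2(D[...,1],D[...,0]))[q]; h,e=np.histogram(a,36,(-180,180)); print(f,q.sum(),h.tolist())
    k=(abs(a-110)<30); P=W[q][k]; vx,vy,x0,y0=cv2.fitLine(P[:,:2].astype(np.float32),cv2.DIST_HUBER,0,.001,.001).ravel(); print(np.median(a[k]),"line az",np.degrees(np.arctan2(vy,vx)),x0,y0,"maxr",np.percentile(r[q][k],98), "z",np.median(P[:,2]),"offset of axis",-(A-[x0,y0])@[-vy,vx])
    q=(abs(W[...,2]-.157)<.02)&(r<.015); print("near axis",q.sum(),W[q].mean(0))
E
```

```text
9.8167 [0.6465 0.1415 0.2021] [ 0.216  0.502  0.261  1.331 -0.     1.406] [ 0.26975584 -0.2518628  -0.05473697] ytool az 21.82693970835314
top 1777 [1.1 3.2 6.7]
side 1336 [2.1 4.  7.9]
9.9667 [0.64613205 0.13988954 0.20262688] 0.08510872983585921 0.0 [0.46345248 0.05647647 0.52722579]
top0 49 [0, 0, 0, 0, 0, 0, 0, 0, 0, 0, 0, 0, 0, 0, 0, 0, 0, 0, 0, 0, 0, 0, 0, 0, 0, 0, 0, 0, 0, 30, 19, 0, 0, 0, 0, 0]
118.38300815519707 line az -63.86385 0.6434136 0.13217917 maxr 0.06966707156352928 z 0.15205771405426471 offset of axis -0.0020608935943073506
near axis 47 [0.66532434 0.08875255 0.14707763]
w3 548 [0, 0, 0, 0, 0, 0, 0, 0, 0, 0, 0, 0, 0, 0, 0, 0, 0, 0, 0, 0, 0, 0, 0, 0, 0, 0, 0, 0, 19, 386, 143, 0, 0, 0, 0, 0]
116.94546824381393 line az -63.077633 0.64376444 0.13443157 maxr 0.0704434443653316 z 0.15334768080023203 offset of axis -6.030895507755117e-05
near axis 496 [0.66569792 0.09119427 0.14728635]
```

View pics/w3.png

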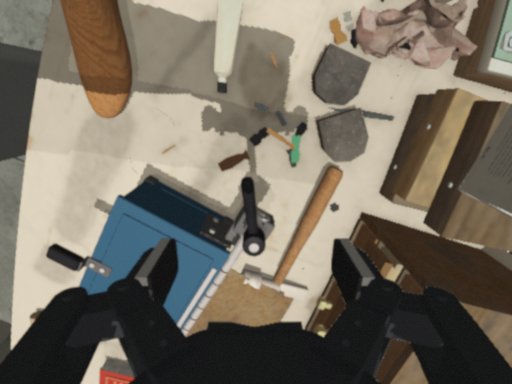

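The lever is seen at az 117° about its axis, from (253,243) to (248,185) in the wrist view. I'll lower the fingers astride it.

{"name": "send_rows", "arguments": {
  "plan": [
    [0, -0.22, -0.08, -0.5, 0.86],
    [0, 0, 0, -0.9, 0],
    [0, 0, 0, -0.9, 0],
    [0, 0, 0, -0.9, 0],
    [0, 0, 0, -0.9, 0],
    [0, 0, 0, -0.9, 0],
    [0, 0, 0, -0.6, 0],
    [190, 0, 0, 0, 0],
    [190, 0, 0, 0, 0],
    [190, 0, 0, 0, 0],
    [190, 0, 0, 0, 0],
    [190, 0, 0, 0, 0]
  ],
  "force": 25
}}

```text
t: 10.97
position: [0.643, 0.1392, 0.092]
ee_rot: [0.524, 0.852, 0.001, 0.001]
ft_force: [-0.1, -0.2, 0.2]
opening: 0.0256
grip_force: 0.0
```

```bash
cat > lev.py <<'E'
from h import *
s=manip.sense(); A=np.array([.6667,.0894]); D=np.array(s["position"][:2])-A
a=np.arctan2(D[1],D[0]); M=R.from_quat(s["ee_rot"]).as_matrix(); t=np.array([np.sin(a),-np.cos(a)]); e=np.array([np.cos(a),np.sin(a)])
F=np.array(s["ft_force"])
print("t %.2f az %.1f r %.1f toolaz %.1f Ft %.2f Fr %.2f Fz %.2f open %.4f grip %.1f z %.3f tz %.2f"%(s["t"],np.degrees(a),1e3*np.hypot(*D),np.degrees(np.arctan2(M[1,1],M[0,1])),F[:2]@t,F[:2]@e,F[2],s["opening"],s["grip_force"],s["position"][2],s["wrist_torque"][2]))
E
python3 lev.py; python3 w.py w4; python3 - <<'E'
import numpy as np
A=[.6667,.0894]
for a in range(117,20,-3):
    p=lambda d:.055*np.array([np.cos(np.radians(d)),np.sin(np.radians(d))])
    print(a,a-3,np.round((p(a-3)-p(a))/.02,3),end=";")
E
```

```text
t 10.97 az 115.4 r 55.1 toolaz 26.8 Ft -0.17 Fr -0.12 Fz 0.17 open 0.0256 grip 0.0 z 0.092 tz -0.00
10.9667 [0.643  0.1392 0.092 ] [ 0.213  0.536  0.031  1.064 -0.     1.316] [-0.10351957 -0.18672529  0.17227789] ytool az 26.815145078417963
117 114 [0.13  0.062];114 111 [0.133 0.055];111 108 [0.136 0.048];108 105 [0.138 0.041];105 102 [0.14  0.034];102 99 [0.142 0.026];99 96 [0.143 0.019];96 93 [0.144 0.011];93 90 [0.144 0.004];90 87 [ 0.144 -0.004];87 84 [ 0.144 -0.011];84 81 [ 0.143 -0.019];81 78 [ 0.142 -0.026];78 75 [ 0.14  -0.034];75 72 [ 0.138 -0.041];72 69 [ 0.136 -0.048];69 66 [ 0.133 -0.055];66 63 [ 0.13  -0.062];63 60 [ 0.127 -0.069];60 57 [ 0.123 -0.075];57 54 [ 0.119 -0.082];54 51 [ 0.114 -0.088];51 48 [ 0.109 -0.094];48 45 [ 0.104 -0.099];45 42 [ 0.099 -0.104];42 39 [ 0.094 -0.109];39 36 [ 0.088 -0.114];36 33 [ 0.082 -0.119];33 30 [ 0.075 -0.123];30 27 [ 0.069 -0.127];27 24 [ 0.062 -0.13 ];24 21 [ 0.055 -0.133];21 18 [ 0.048 -0.136];
```

{"name": "send_rows", "arguments": {
  "plan": [
    [212, 0, 0, 0, 0],
    [212, 0, 0, 0, 0],
    [212, 0.06, 0.03, 0, 0],
    [212, 0.06, 0.03, 0, 0]
  ]
}}

```text
t: 11.35
position: [0.6426, 0.1397, 0.0904]
ee_rot: [0.524, 0.852, -0.002, -0.001]
ft_force: [-6.2, -2.7, 3.5]
opening: 0.0143
grip_force: 3.5
```

```bash
python3 lev.py
```

```text
t 11.35 az 115.7 r 55.8 toolaz 26.8 Ft -6.73 Fr 0.26 Fz 3.52 open 0.0143 grip 3.5 z 0.090 tz 0.01
```

{"name": "send_rows", "arguments": {
  "plan": [
    [212, 0.067, 0.028, 0, -0.25],
    [212, 0.067, 0.028, 0, -0.25],
    [212, 0.067, 0.027, 0, -0.25],
    [212, 0.067, 0.026, 0, -0.25]
  ]
}}

```text
t: 11.68
position: [0.6462, 0.1411, 0.0901]
ee_rot: [0.568, 0.823, -0.003, -0.002]
ft_force: [-8.3, -4.3, 4.8]
opening: 0.0145
grip_force: 4.2
```

```bash
python3 lev.py
```

```text
t 11.68 az 111.7 r 55.7 toolaz 20.7 Ft -9.34 Fr -0.94 Fz 4.77 open 0.0145 grip 4.2 z 0.090 tz 0.08
```

{"name": "send_rows", "arguments": {
  "plan": [
    [212, 0.0685, 0.022, 0, -0.25],
    [212, 0.0685, 0.022, 0, -0.25],
    [212, 0.0685, 0.022, 0, -0.25],
    [212, 0.0685, 0.022, 0, -0.25]
  ]
}}

```text
t: 12.02
position: [0.6516, 0.1429, 0.09]
ee_rot: [0.611, 0.792, -0.003, -0.002]
ft_force: [-8.0, -3.6, 4.5]
opening: 0.0143
grip_force: 4.2
```

```bash
python3 lev.py
```

```text
t 12.02 az 105.8 r 55.6 toolaz 14.7 Ft -8.69 Fr -1.26 Fz 4.51 open 0.0143 grip 4.2 z 0.090 tz 0.05
```

{"name": "send_rows", "arguments": {
  "plan": [
    [212, 0.07, 0.015, 0, -0.25],
    [212, 0.07, 0.015, 0, -0.25],
    [212, 0.07, 0.015, 0, -0.25],
    [212, 0.07, 0.015, 0, -0.25]
  ]
}}

```text
t: 12.35
position: [0.6571, 0.1442, 0.09]
ee_rot: [0.651, 0.759, -0.003, -0.002]
ft_force: [-7.2, -3.2, 4.5]
opening: 0.0143
grip_force: 4.1
```

```bash
python3 lev.py
```

```text
t 12.35 az 99.9 r 55.6 toolaz 8.7 Ft -7.66 Fr -1.94 Fz 4.49 open 0.0143 grip 4.1 z 0.090 tz 0.08
```

{"name": "send_rows", "arguments": {
  "plan": [
    [212, 0.0715, 0.0075, 0, -0.25],
    [212, 0.0715, 0.0075, 0, -0.25],
    [212, 0.0715, 0.0075, 0, -0.25],
    [212, 0.0715, 0.0075, 0, -0.25]
  ]
}}

```text
t: 12.68
position: [0.6625, 0.1448, 0.0899]
ee_rot: [0.69, 0.724, -0.004, -0.002]
ft_force: [-9.3, -3.0, 5.1]
opening: 0.0144
grip_force: 4.5
```

```bash
python3 lev.py
```

```text
t 12.68 az 94.4 r 55.6 toolaz 2.8 Ft -9.51 Fr -2.28 Fz 5.13 open 0.0144 grip 4.5 z 0.090 tz 0.09
```

{"name": "send_rows", "arguments": {
  "plan": [
    [212, 0.072, 0, 0, -0.25],
    [212, 0.072, 0, 0, -0.25],
    [212, 0.072, 0, 0, -0.25],
    [212, 0.072, 0, 0, -0.25]
  ]
}}

```text
t: 13.02
position: [0.6676, 0.145, 0.0898]
ee_rot: [0.727, 0.687, -0.004, -0.002]
ft_force: [-9.2, -2.6, 5.0]
opening: 0.0144
grip_force: 4.9
```

```bash
python3 lev.py
```

```text
t 13.02 az 89.0 r 55.6 toolaz -3.2 Ft -9.18 Fr -2.77 Fz 4.97 open 0.0144 grip 4.9 z 0.090 tz 0.16
```

{"name": "send_rows", "arguments": {
  "plan": [
    [212, 0.0715, -0.0075, 0, -0.25],
    [212, 0.0715, -0.0075, 0, -0.25],
    [212, 0.0715, -0.0075, 0, -0.25],
    [212, 0.0715, -0.0075, 0, -0.25]
  ]
}}

```text
t: 13.35
position: [0.6728, 0.1447, 0.0897]
ee_rot: [0.762, 0.648, -0.004, -0.003]
ft_force: [-10.1, -2.0, 4.6]
opening: 0.0142
grip_force: 5.4
```

```bash
python3 lev.py
```

```text
t 13.35 az 83.8 r 55.6 toolaz -9.2 Ft -9.85 Fr -3.11 Fz 4.60 open 0.0142 grip 5.4 z 0.090 tz 0.10
```

{"name": "send_rows", "arguments": {
  "plan": [
    [212, 0.07, -0.015, 0, -0.25],
    [212, 0.07, -0.015, 0, -0.25],
    [212, 0.07, -0.015, 0, -0.25],
    [212, 0.07, -0.015, 0, -0.25]
  ]
}}

```text
t: 13.68
position: [0.6778, 0.1439, 0.0896]
ee_rot: [0.794, 0.607, -0.005, -0.003]
ft_force: [-11.9, -1.3, 4.6]
opening: 0.0146
grip_force: 5.8
```

```bash
python3 lev.py
```

```text
t 13.68 az 78.5 r 55.6 toolaz -15.2 Ft -11.41 Fr -3.63 Fz 4.65 open 0.0146 grip 5.8 z 0.090 tz 0.11
```

{"name": "send_rows", "arguments": {
  "plan": [
    [212, 0.069, -0.02, 0, -0.25],
    [212, 0.069, -0.02, 0, -0.25]
  ]
}}

```text
t: 13.85
position: [0.6803, 0.1433, 0.0896]
ee_rot: [0.81, 0.586, -0.005, -0.003]
ft_force: [-12.9, -0.1, 5.7]
opening: 0.0144
grip_force: 6.1
```

```bash
python3 lev.py
```

```text
t 13.85 az 75.9 r 55.6 toolaz -18.2 Ft -12.46 Fr -3.22 Fz 5.66 open 0.0144 grip 6.1 z 0.090 tz 0.14
```

Force about 12.5 N and roughly 0.4 rad past the bite, which is firm. Letting go of the lever and returning to the pull.

{"name": "send_rows", "arguments": {
  "plan": [
    [110, 0, 0, 0, 0],
    [110, 0, 0, 0, 0],
    [110, 0, 0, 0, 0],
    [110, 0, 0, 0.9, 0],
    [110, 0, 0, 0.9, 0],
    [110, 0, 0, 0.9, 0],
    [110, 0, 0, 0.9, 0],
    [110, 0, 0, 0.9, 0],
    [110, 0, 0, 0.9, 0]
  ]
}}

```text
t: 14.6
position: [0.6872, 0.1437, 0.1997]
ee_rot: [0.81, 0.587, 0.001, 0.0]
ft_force: [0.5, 1.2, 0.6]
opening: 0.0486
grip_force: 0.0
```

{"name": "send_rows", "arguments": {
  "plan": [
    [0, -0.62, -0.52, 0, 0.98],
    [0, -0.62, -0.52, 0, 0.98],
    [0, -0.62, -0.52, 0, 0.98],
    [0, -0.62, -0.52, 0, 0.98],
    [0, -0.62, -0.52, 0, 0.98],
    [0, -0.62, -0.52, 0, 0.98],
    [0, -0.62, -0.52, 0, 0.98],
    [0, -0.62, -0.52, 0, 0.98],
    [0, -0.62, -0.52, 0, 0.98],
    [0, -0.62, -0.52, 0, 0.98],
    [0, -0.62, -0.52, 0, 0.98],
    [0, -0.62, -0.52, 0, 0.98]
  ]
}}

```text
t: 15.6
position: [0.5379, 0.0183, 0.1989]
ee_rot: [0.32, 0.947, 0.0, 0.001]
ft_force: [0.1, -0.0, 0.2]
opening: 0.0858
grip_force: 0.0
```

{"name": "send_rows", "arguments": {
  "plan": [
    [0, -0.62, -0.52, 0, 0.98],
    [0, -0.62, -0.52, 0, 0.98],
    [0, -0.62, -0.52, 0, 0.98],
    [0, -0.62, -0.52, 0, 0.98],
    [0, -0.62, -0.52, 0, 0.98],
    [0, 0, 0, 0, 0],
    [0, 0, 0, 0, 0]
  ]
}}

```text
t: 16.18
position: [0.4763, -0.0335, 0.1991]
ee_rot: [0.073, 0.997, 0.0, 0.001]
ft_force: [1.1, 0.1, -0.1]
opening: 0.0854
grip_force: 0.0
```

```bash
python3 w.py w5; python3 - <<'E'
from h import *
d=np.load("w5.npz"); W,img=d["W"],d["img"]
q=(img.max(-1)<75)&(W[...,2]>.107)&(W[...,2]<.135)&(W[...,0]<.49)&(W[...,0]>.44)&(abs(W[...,1]+.033)<.03); P=W[q]; print(len(P),cv2.minAreaRect((P[:,:2]*1000).astype(np.float32)))
c=manip.capture("top"); W=world(c); D=W[...,:2]-[.6667,.0894]; r=np.hypot(D[...,0],D[...,1]); q=(abs(W[...,2]-.154)<.012)&(r>.035)&(r<.075)
a=np.degrees(np.arctan2(D[...,1],D[...,0]))[q]; print("lever az",np.median(a),len(a))
E
```

```text
16.1833 [ 0.4763 -0.0335  0.1991] [-0.071  0.174 -0.234  1.161  0.     0.076] [ 1.05659894  0.07407796 -0.13749915] ytool az 81.61341072245183
677 ((468.0631408691406, -33.551666259765625), (17.82693099975586, 41.35899353027344), 82.03946685791016)
lever az 77.34546428046488 39
```

{"name": "send_rows", "arguments": {
  "plan": [
    [0, -0.4, 0, -0.9, 0],
    [0, 0, 0, -0.9, 0],
    [0, 0, 0, -0.9, 0],
    [0, 0, 0, -0.9, 0],
    [0, 0, 0, -0.9, 0],
    [0, 0, 0, -0.9, 0],
    [0, 0, 0, -0.9, 0],
    [0, 0, 0, -0.9, 0]
  ]
}}

```text
t: 16.95
position: [0.469, -0.0327, 0.0537]
ee_rot: [0.072, 0.997, 0.0, 0.001]
ft_force: [0.0, -0.3, -0.1]
opening: 0.086
grip_force: 0.0
```

{"name": "send_rows", "arguments": {
  "plan": [
    [0, 0, 0, 0, 0],
    [255, 0, 0, 0, 0],
    [255, 0, 0, 0, 0],
    [255, 0, 0, 0, 0],
    [255, 0, 0, 0, 0],
    [255, 0, 0, 0, 0],
    [255, 0, 0, 0, 0],
    [255, 0, 0, 0, 0],
    [255, 0, 0, 0, 0]
  ],
  "force": 40
}}

```text
t: 17.7
position: [0.4685, -0.0332, 0.0555]
ee_rot: [0.072, 0.997, 0.0, 0.001]
ft_force: [-0.2, 1.4, 5.1]
opening: 0.0171
grip_force: 42.8
```

{"name": "send_rows", "arguments": {
  "plan": [
    [255, 0.05, 0, 0.39, 0],
    [255, 0.05, 0, 0.39, 0],
    [255, 0.08, -0.01, 0.39, 0],
    [255, 0.08, -0.01, 0.38, 0],
    [255, 0.12, -0.02, 0.37, 0],
    [255, 0.12, -0.02, 0.37, 0],
    [255, 0.15, -0.02, 0.37, 0],
    [255, 0.15, -0.02, 0.36, 0],
    [255, 0.18, -0.03, 0.35, 0],
    [255, 0.18, -0.03, 0.35, 0],
    [255, 0.21, -0.03, 0.34, 0],
    [255, 0.21, -0.03, 0.33, 0]
  ]
}}

```text
t: 18.7
position: [0.4985, -0.0378, 0.1427]
ee_rot: [0.072, 0.997, -0.0, -0.001]
ft_force: [1.7, -3.2, -11.5]
opening: 0.0171
grip_force: 39.3
```

```bash
python3 lid.py
```

```text
top 288 [30.1 32.1 35.3]
side 916 [31.4 33.3 36.9]
18.8 [ 0.4991898  -0.03794396  0.1433853 ] 0.017043714950062794 39.8539263010025 [-0.80713765 -1.81238671 -6.25926878]
```

{"name": "send_rows", "arguments": {
  "plan": [
    [255, 0.24, -0.03, 0.32, 0],
    [255, 0.24, -0.03, 0.31, 0],
    [255, 0.26, -0.04, 0.29, 0],
    [255, 0.26, -0.04, 0.29, 0],
    [255, 0.29, -0.04, 0.27, 0],
    [255, 0.29, -0.04, 0.26, 0],
    [255, 0.31, -0.05, 0.24, 0],
    [255, 0.31, -0.05, 0.24, 0],
    [255, 0.33, -0.05, 0.22, 0],
    [255, 0.33, -0.05, 0.21, 0],
    [255, 0.35, -0.05, 0.19, 0],
    [255, 0.35, -0.05, 0.18, 0]
  ]
}}

```text
t: 19.8
position: [0.5697, -0.0487, 0.2028]
ee_rot: [0.072, 0.997, -0.001, -0.001]
ft_force: [-3.9, -4.2, -9.6]
opening: 0.0174
grip_force: 39.4
```

{"name": "send_rows", "arguments": {
  "plan": [
    [255, 0, 0, 0, 0],
    [255, 0, 0, 0, 0],
    [0, 0, 0, 0, 0],
    [0, 0, 0, 0, 0],
    [0, 0, 0, 0, 0],
    [0, 0, 0, 0, 0],
    [0, 0, 0, 0, 0]
  ]
}}

```text
t: 20.38
position: [0.5713, -0.0476, 0.2038]
ee_rot: [0.071, 0.997, 0.0, 0.001]
ft_force: [-0.1, 0.5, -0.3]
opening: 0.0764
grip_force: 0.0
```

```bash
python3 lid.py
```

```text
top 118 [55.6 57.4 59.2]
side 228 [56.5 58.5 60.5]
20.4833 [ 0.57086133 -0.0478267   0.20327887] 0.08501682604568105 0.0 [-0.10827934 -0.18118493 -0.60597449]
```

{"name": "send_rows", "arguments": {
  "plan": [
    [0, 0, 0, 0.5, 0],
    [0, 0, 0, 0.8, 0],
    [0, 0, 0, 0.8, 0],
    [0, 0, 0, 0.8, 0],
    [0, 0, 0, 0.8, 0],
    [0, -0.5, 0, 0.3, 0],
    [0, -1, 0, 0, 0],
    [0, -1, 0, 0, 0],
    [0, -1, 0, 0, 0],
    [0, -1, 0, 0, 0],
    [0, 0, 0, 0, 0],
    [0, 0, 0, 0, 0]
  ]
}}

```text
t: 21.48
position: [0.4792, -0.0481, 0.2834]
ee_rot: [0.072, 0.997, 0.0, 0.0]
ft_force: [1.1, 0.4, 1.1]
opening: 0.0856
grip_force: 0.0
```

```bash
python3 lid.py s4
```

```text
top 266 [55.1 57.6 60.3]
side 290 [56.3 58.1 60.4]
21.5833 [ 0.48079621 -0.04810419  0.28306173] 0.08525063725101084 0.0 [ 1.03631658 -0.26382092  0.26070108]
```

View pics/s4.png

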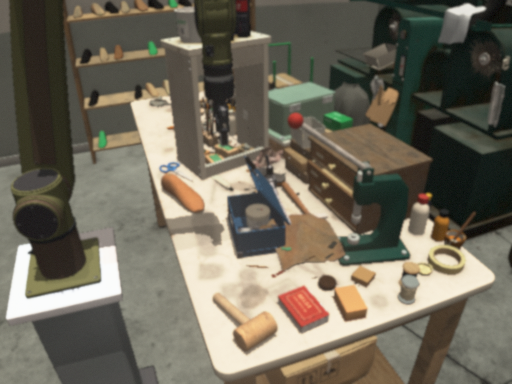

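The lid stands by itself at about 58°, near (265,190), with the gripper clear and the other objects where they were. The angle held over 1.1 s.

```bash
python3 -c "
from bench import manip
print(manip.hand_in())"
```

```text
the job is handed in; nothing more can be done
None
```

I handed the job in: the slack lid sank by itself from 60°, I nipped the lever up to about 12.5 N (an estimated 0.4 rad past the bite), and the lid now stands on its own at about 58° with the robot clear.

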